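# Hang the bin on the bedside slat rack

## Task

Hang the blue bin on the upright slatted rack: tilt its front up, feed the steel lip on its back into the upper groove so that it goes up behind the top slat, then turn the bin down by hand and press it lightly home, so that it rests in the groove with its back flat against the slats. Work gently by feel, and let go only once it is fully home, so that it does not drop into place. Leave the bowl, the bell and the eyeglass case where they are.

Things in the scene. Friction and masses are not known exactly. Their poses are not given: they have to be found in the camera images.
- bin_grip (a point): Centre of the front grip of the loose blue bin. Axes are the bin's: z up when upright, +y to its back, x along its width. The grip is a flat plate 44 wide (x), 10 thick, 36 long, sloping up and outwards, 35 degrees from the bin's z towards -y; it starts at the front wall's top. This point is at x 0, y -52.3, z +68.7 from the middle of the bin's underside.
- bin_center (a point): Middle of the same bin, 30 above its underside, same axes: open plastic box 100 wide (x), 84 deep (y), 0.15 to 0.3 kg, sides 60 high and 3 thick, front wall 54 high. The rear wall's outer face is at y +42, its top 72 above the underside.
- bin_lip (a point): Middle of the rounded top edge of the bin's steel hanger, same axes; x 0, y +48, z +94 from the middle of the underside. Hanger 90 wide: at the rear wall's top a tongue 3 thick (z 69 to 72) runs back from y 42 to 49.5; at its end a lip 3 thick (y 46.5 to 49.5) turns up to z 94. 4.5 is free between the planes of rear wall and lip; the wall ends at the tongue.
- rack: Fixed upright slatted steel rack, 340 long (x). Origin on the table below the middle of the slats' front face, which is the plane y = 0; +y points into the rack, z up. Three flat slats 3 thick (y 0 to 3), 58 high, 16 apart. Behind them 25 is free, except at the posts, 20 square, at x -160 and +160. A glass shelf stands behind the slats' top, z 262 to 268, y 6 to 156.
- rack_groove (a point): Nominal middle of the upper groove on the front face: 174 above the table, groove z 166 to 182. The panel is clamped by hand: all slats stand up to 14 higher or lower than nominal, unreported, and stay put under load. Home: the tongue rests on the middle slat's top edge, the lip is behind the top slat, the rear wall flat on the middle slat. Axes as the rack.
- bowl: Grey ceramic bowl, 120 across, 50 high, origin under its centre. Bystander.
- bell: Silver call bell, 72 across, 59 high, origin under its centre. Bystander.
- case: Closed red eyeglass case, 160 by 62, 40 high, origin under its centre, long along its x. Bystander.
Mind the look-alikes: they are no part of the job. What is meant by the part that bears bin_grip is not turquoise, and is the larger of those in its own colour.

How it is judged:
By the outcome, as a careful person would: the job done as asked, in the order asked, and still so for the second after the job is handed in, with the robot touching nothing.
It also fails if it takes over 69 s, if anything falls off the work surface, if the arm or the gripper's body presses on something with over 40 N, if the wrist force passes 120 N, or if a joint passes its speed limit or range.

## Robot

A 6-joint arm with a two-finger parallel gripper is mounted at the origin on the work surface. World frame = base frame: x ahead of the robot, y to its left, z up, the work surface at z = 0. Lengths are in m, angles in rad, forces in N, time in s.
With the tool pointing down it reaches from about 0.25 to 0.775 m from the base axis. Payload 4 kg.
Tool frame: the origin (TCP) lies midway between the tips of the shut fingers; the grasp point (between the pads) lies 19 mm behind it; z points along the fingers, y is the direction in which the jaws open and shut (so a half turn about z gives the same grasp; the last joint's range is limited). The gripper opens to 94 mm and grips with 3 to 60 N. Pads are 16 mm wide; open, the fingers measure 119 mm over their backs; the gripper's body (75 mm by 177 mm) begins 78 mm behind the grasp point.
Start: joints at [-0.103, 0.087, 1.371, -0, 1.684, -0.103], TCP at [0.55, -0, 0.167] pointing down, gripper open.
Joint ranges: [-3.1, 3.1], [-0.76, 2.03], [0.27, 2.55], [-1.08, 4.22], [0.17, 2.65], [-2.57, 2.57]. Speed limits (rad/s): [2.79, 2.79, 3.14, 3.14, 3.14, 3.14].

## Interface

Orientations are given as [roll, pitch, yaw] about the fixed x, y, z axes, in that order (R = Rz(yaw) Ry(pitch) Rx(roll)).
In Python, from bench import get_obs, snapshot, ticket gives the robot as it stands.
- The arm moves only by the shell command python3 -m creep 'ROWS' [OPENING]. ROWS is JSON, a list that holds one entry, the list of rows, each a list of 4 numbers: the shift along the tool's x, y, z in mm, then the turn about the tool's z in degrees. A call has 1 to 8 rows; each row shifts and turns the commanded pose from where the row before left it, along the tool's axes as they then stand; what a row does not reach is not made up. A row lasts 1/8 s, in which the tool goes at most 62.5 mm and 10.7 degrees, less where a joint would pass 70% of its speed; a pose out of reach is approached as far as the arm can. A call with a gripper value outside its range is refused whole. OPENING is the opening, from 0 (shut) to 1 (fully open), set as the call begins (- or left out, the last holds). The fingers move at their own pace and stop on an object; the grip force is fixed at half the most. Time passes only in rows, so rows that do not move let the fingers close. It gives the time, the measured TCP pose, the force and the opening at its end, in the units of the state.
- get_obs(): the state, without advancing time (a new reading comes with each control period).
- snapshot(name): name is "scene" or "side" or "wrist"; returns a dict with "color" (480x640x3 uint8, red, green, blue), "depth" (480x640 float32, m along the optical axis (not along the pixel's ray), 0 where there is no reading), "fx", "fy", "cx", "cy" (pixels), "extrinsics" (4x4, takes a point from world to camera coordinates). Camera axes: x right, y down, z forward; pixel columns grow to the right and rows downward; lengths in m; the calibration is good to about 2 mm. A picture is of the moment at which its call begins.
- ticket.close_job(): hands the job in, once; it reports no verdict.
The state is a dict: "time": time; "joint_positions": joint angles; "qvel": joint speeds; "joint_torque": joint torques, N m; "tool_pos": TCP position; "ee_rot": TCP orientation; "wrist_force": force on the tool from outside, world axes, zero at the start; "wrist_torque": the same for the moment, N m; "width": finger opening in m.
Only numpy, scipy, OpenCV 4.12 (cv2) and the standard library are available. Lean on these libraries where they do the work, as an engineer would, in place of code of your own. Each camera call takes 0.05 s, during which the arm holds its last target. There are 200 camera calls.

## Working session

There is one attempt and no reset: what is moved stays moved. The work goes in short steps, Python scripts to look and compute and a shell command to move; the robot and the scene stay as the last step left them, time stands still between calls to the robot, and variables do not carry over. Pictures are saved under pics/ and viewed, on a budget of 10 in all, crops included, one or two more only if the job needs it, and the job is handed in when it is done.

```bash
ls; mkdir -p pics; cat > h.py <<'E'
import numpy as np, cv2
from bench import get_obs, snapshot, ticket
def snap(n,tag):
    s=snapshot(n); np.savez(f'pics/{tag}.npz',**s); cv2.imwrite(f'pics/{tag}.png',s['color'][:,:,::-1]); return s
def load(tag): return dict(np.load(f'pics/{tag}.npz'))
def pts(s):
    d=s['depth']; v,u=np.mgrid[:480,:640]
    c=np.stack([(u-s['cx'])/s['fx']*d,(v-s['cy'])/s['fy']*d,d],-1)
    E=s['extrinsics']; return (c-E[:3,3])@E[:3,:3]
def ray(s,u,v):
    E=s['extrinsics'];R=E[:3,:3]; o=-R.T@E[:3,3]
    d=R.T@np.array([(u-s['cx'])/s['fx'],(v-s['cy'])/s['fy'],1]); return o,d
def tri(rs):
    A=np.zeros((3,3));b=np.zeros(3)
    for o,d in rs:
        d=d/np.linalg.norm(d);P=np.eye(3)-np.outer(d,d);A+=P;b+=P@o
    x=np.linalg.solve(A,b); return x,[np.linalg.norm(np.cross(x-o,d/np.linalg.norm(d))) for o,d in rs]
def proj(s,p):
    E=s['extrinsics'];c=E[:3,:3]@np.asarray(p)+E[:3,3];return s['fx']*c[0]/c[2]+s['cx'],s['fy']*c[1]/c[2]+s['cy']
E
python3 - <<'E'
from h import *
np.set_printoptions(precision=3,suppress=True)
for n in ['scene','side']:
    s=snap(n,n+'0'); o,d=ray(s,320,240); print(n,s['fx'],o,d)
print(get_obs())
E
```

```text
pics
scene 548.7443239165854 [1.12  0.242 0.897] [-0.546 -0.305 -0.78 ]
side 443.99524010781494 [ 0.051 -0.544  0.542] [ 0.631  0.6   -0.492]
{'time': 0.1, 'joint_positions': array([-0.103,  0.088,  1.372,  0.   ,  1.684, -0.103]), 'qvel': array([-0.   , -0.002, -0.003, -0.001, -0.   ,  0.001]), 'joint_torque': array([  0.002, -34.126, -30.33 ,   0.072,   0.031,  -0.   ]), 'tool_pos': array([0.549, 0.   , 0.166]), 'ee_rot': array([-3.14 , -0.   ,  1.571]), 'wrist_force': array([-0.472, -0.019, -0.087]), 'wrist_torque': array([ 0.035,  0.025, -0.013]), 'width': 0.09418163979500607}
```

View pics/scene0.png

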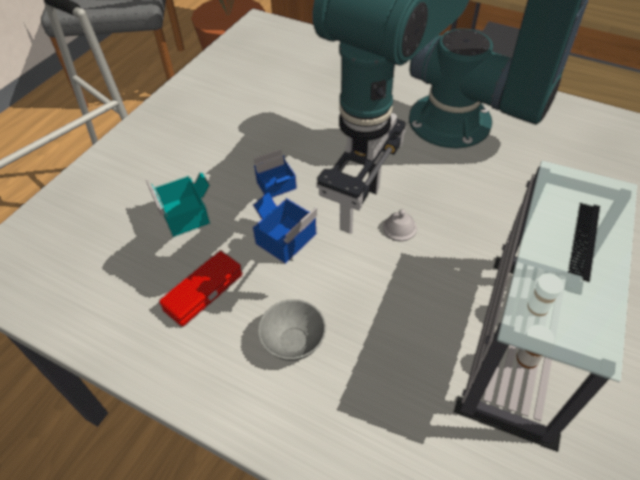

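View pics/side0.png

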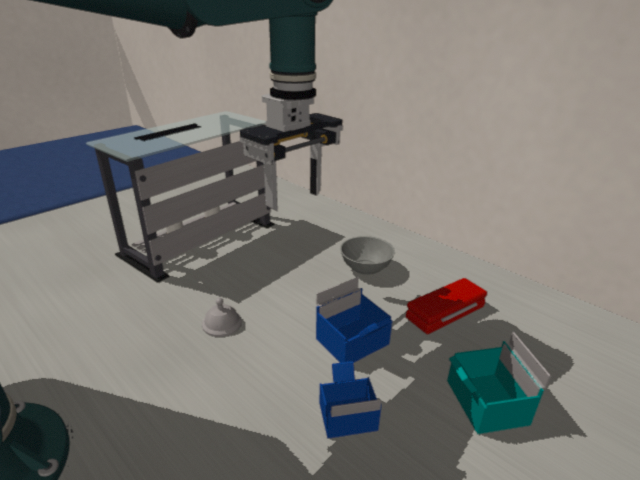

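The possible targets are:
- large blue bin: scene (285,230), side (353,325)
- small blue bin: scene (275,178), side (350,405)
- turquoise bin: scene (182,205), side (495,385)

By the description I choose the large blue one. Next I measure it, the rack and the bystanders, and make the close crop.

```bash
cat > m.py <<'E'
from h import *
np.set_printoptions(precision=4,suppress=True)
def comps(s,lo,hi,n=4):
    hsv=cv2.cvtColor(s['color'],cv2.COLOR_RGB2HSV); m=cv2.inRange(hsv,lo,hi)
    k,l,st,c=cv2.connectedComponentsWithStats(m); o=np.argsort(-st[1:,4])[:n]+1
    return [(l==i,st[i],c[i]) for i in o]
if __name__=='__main__':
  for n in ['scene0','side0']:
    s=load(n);P=pts(s)
    for nm,lo,hi in [('blue',(108,130,40),(125,255,255)),('red',(0,180,80),(5,255,255))]:
      for m,st,c in comps(s,lo,hi,3):
        if st[4]<300: continue
        q=P[m&(s['depth']>0)]; 
        print(n,nm,st,c,'med',np.median(q,0),'lo',np.percentile(q,2,0),'hi',np.percentile(q,98,0))
        if nm=='blue' and st[4]>1500:
          z=q[(q[:,2]>.0)&(q[:,2]<.075)]
          r=cv2.minAreaRect((z[:,:2]*1000).astype(np.float32)); print('rect',r)
  a=cv2.resize(load('scene0')['color'][150:280,220:350],(400,400),interpolation=2)
  b=cv2.resize(load('side0')['color'][260:380,295:415],(400,400),interpolation=2)
  cv2.imwrite('pics/crop.png',np.hstack([a,b])[:,:,::-1])
  # rack slats from side: print depth columns
  s=load('side0');P=pts(s)
  for u in (170,200,230):
    print(u,[ (v,*np.round(P[v,u]*1000).astype(int)) for v in range(150,260,4)])
E
python3 m.py
```

```text
scene0 blue [ 254  163   61   99 2977] [279.1105 214.9449] med [ 0.5009 -0.2081  0.028 ] lo [ 0.3591 -0.3031  0.001 ] hi [ 0.5765 -0.1282  0.081 ]
rect ((476.6474609375, -222.70301818847656), (259.328125, 122.98114776611328), 46.42125701904297)
scene0 red [ 160  252   81   73 2636] [199.7481 287.7849] med [ 0.7245 -0.2404  0.0394] lo [ 0.6443 -0.2823  0.0125] hi [ 0.7907 -0.2073  0.0431]
side0 blue [ 317  294   75  144 4168] [353.3001 365.9851] med [ 0.4693 -0.2344  0.0269] lo [ 0.3541 -0.3171  0.0023] hi [ 0.5761 -0.1377  0.082 ]
rect ((477.4909973144531, -225.525634765625), (256.1916198730469, 125.35680389404297), 45.98643493652344)
side0 red [ 406  279   80   55 2259] [444.9792 304.1709] med [ 0.6911 -0.2586  0.0395] lo [ 0.6316 -0.2944  0.009 ] hi [ 0.7803 -0.2146  0.042 ]
170 [(150, np.int64(1087), np.int64(1488), np.int64(-173)), (154, np.int64(1050), np.int64(1421), np.int64(-169)), (158, np.int64(1019), np.int64(1366), np.int64(-168)), (162, np.int64(447), np.int64(240), np.int64(243)), (166, np.int64(446), np.int64(240), np.int64(235)), (170, np.int64(445), np.int64(240), np
[... 3330 characters left out ...]
np.int64(660), np.int64(367), np.int64(36)), (210, np.int64(580), np.int64(249), np.int64(92)), (214, np.int64(581), np.int64(252), np.int64(80)), (218, np.int64(580), np.int64(253), np.int64(70)), (222, np.int64(578), np.int64(250), np.int64(61)), (226, np.int64(579), np.int64(253), np.int64(49)), (230, np.int64(579), np.int64(255), np.int64(37)), (234, np.int64(606), np.int64(298), np.int64(0)), (238, np.int64(590), np.int64(276), np.int64(3)), (242, np.int64(580), np.int64(263), np.int64(1)), (246, np.int64(569), np.int64(247), np.int64(1)), (250, np.int64(559), np.int64(233), np.int64(0)), (254, np.int64(547), np.int64(217), np.int64(0)), (258, np.int64(537), np.int64(203), np.int64(0))]
```

View pics/crop.png

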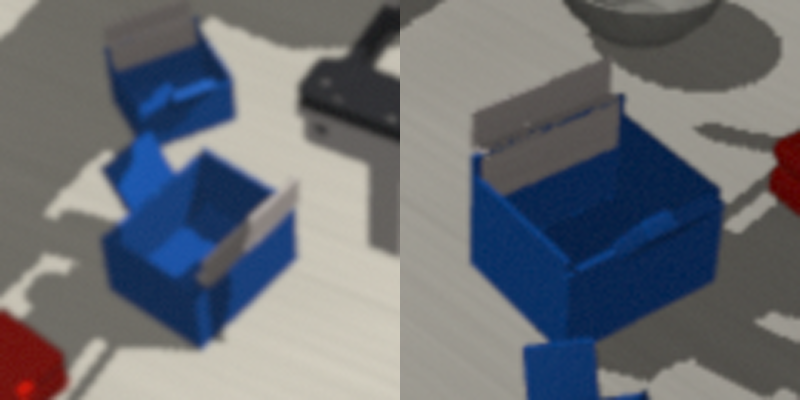

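The crop shows the larger blue bin: grip at scene crop (140,170), hanger to its right at (250,230), lip towards the rack. The small blue bin stands behind its grip. The choice holds, so I fit the poses.

```bash
cat > fit.py <<'E'
from m import *
# bin: blue points near big bin; fit x/y frame via hanger line + wall faces
for n in ['scene0','side0']:
    s=load(n);P=pts(s);hsv=cv2.cvtColor(s['color'],cv2.COLOR_RGB2HSV)
    near=(np.hypot(P[...,0]-.52,P[...,1]+.185)<.10)&(s['depth']>0)
    h=P[near&(hsv[...,1]<90)&(P[...,2]>.075)&(P[...,2]<.1)]
    l=cv2.fitLine((h[:,:2]*1000).astype(np.float32),cv2.DIST_HUBER,0,.01,.01).ravel()
    print(n,'hanger',len(h),'yaw',np.degrees(np.arctan2(l[1]*np.sign(l[0]),l[0]*np.sign(l[0]))),h.min(0),h.max(0),'mid',np.median(h,0))
    b=near&(hsv[...,0]>105)&(hsv[...,0]<126)&(hsv[...,1]>120)
    q=P[b&(P[...,2]>.008)]
    import sys
    yaw=np.arctan2(l[1]*np.sign(l[0]),abs(l[0]));R=np.array([[np.cos(yaw),np.sin(yaw)],[-np.sin(yaw),np.cos(yaw)]])
    w=(q[:,:2]@R.T)
    for zl,zh in[(.008,.05),(.05,.06),(.062,.09)]:
        k=(q[:,2]>zl)&(q[:,2]<zh); print(zl,k.sum(),'u',np.percentile(w[k,0],[2,50,98]),'v',np.percentile(w[k,1],[2,50,98]))
    print('hanger uv',np.percentile(h[:,:2]@R.T,[1,50,99],axis=0).tolist())
# rack
s=load('side0');P=pts(s)
g=(P[...,1]>.22)&(P[...,1]<.275)&(P[...,2]>.03)&(P[...,2]<.245)&(P[...,0]>.38)&(P[...,0]<.62)&(s['depth']>0)
q=P[g]; A=np.c_[q[:,0],np.ones(len(q))]
for _ in range(4):
    c=np.linalg.lstsq(A,q[:,1],rcond=None)[0]; r=q[:,1]-A@c; k=abs(r)<.006; q=q[k];A=A[k]
print('rack y=%.4f x+%.4f yaw %.2f deg'%(c[0],c[1],np.degrees(np.arctan(c[0]))),'resid',r.std())
q=P[g];k=abs(q[:,1]-q[:,0]*c[0]-c[1])<.008
hh,_=np.histogram(q[k,2],np.arange(.03,.245,.002));print([(round(.03+.002*i,3),int(x)) for i,x in enumerate(hh)])
print('slat x range',q[k,0].min(),q[k,0].max())
E
python3 fit.py
```

```text
scene0 hanger 275 yaw -11.525294 [ 0.4854 -0.2426  0.075 ] [ 0.5761 -0.1177  0.0981] mid [ 0.5295 -0.1282  0.0852]
0.008 1309 u [0.4976 0.5509 0.5967] v [-0.1076 -0.0718 -0.0246]
0.05 275 u [0.4977 0.5619 0.5967] v [-0.1099 -0.0831 -0.025 ]
0.062 287 u [0.5264 0.5471 0.5949] v [-0.1277 -0.1172 -0.0266]
hanger uv [[0.501171775694645, -0.13260883363180612], [0.5497452602938502, -0.01876928838486675], [0.5911554348672851, -0.01651858320525129]]
side0 hanger 409 yaw -11.301619 [ 0.4885 -0.1411  0.0751] [ 0.5775 -0.1206  0.0959] mid [ 0.5314 -0.1305  0.0859]
0.008 2057 u [0.4979 0.5438 0.5969] v [-0.1138 -0.0813 -0.0307]
0.05 364 u [0.498  0.5138 0.597 ] v [-0.1199 -0.0813 -0.0327]
0.062 245 u [0.499  0.5398 0.5692] v [-0.1367 -0.1314 -0.0313]
hanger uv [[0.5038069669552813, -0.026387129031317135], [0.5468546428727344, -0.024100973926805526], [0.5926834251833909, -0.022089190562717968]]
rack y=0.0837 x+0.2036 yaw 4.79 deg resid 0.0014457332058152085
[(0.03, 7), (0.032, 5), (0.034, 3), (0.036, 21), (0.038, 59), (0.04, 79), (0.042, 75), (0.044, 60), (0.046, 79), (0.048, 66), (0.05, 69), (0.
[... 571 characters left out ...]
42, 92), (0.144, 79), (0.146, 85), (0.148, 75), (0.15, 93), (0.152, 89), (0.154, 89), (0.156, 83), (0.158, 86), (0.16, 80), (0.162, 90), (0.164, 86), (0.166, 89), (0.168, 114), (0.17, 27), (0.172, 5), (0.174, 7), (0.176, 8), (0.178, 6), (0.18, 5), (0.182, 7), (0.184, 22), (0.186, 84), (0.188, 90), (0.19, 90), (0.192, 89), (0.194, 89), (0.196, 92), (0.198, 84), (0.2, 98), (0.202, 99), (0.204, 88), (0.206, 92), (0.208, 91), (0.21, 95), (0.212, 88), (0.214, 99), (0.216, 85), (0.218, 101), (0.22, 99), (0.222, 82), (0.224, 96), (0.226, 99), (0.228, 98), (0.23, 90), (0.232, 102), (0.234, 100), (0.236, 105), (0.238, 87), (0.24, 100), (0.242, 124)]
slat x range 0.38000177866460894 0.6199453407965142
```

```bash
python3 -m creep '[[[-39,-6,0,0],[-39,-6,0,0],[-39,-6,0,0],[-39,-6,0,0],[-38,-6,0,0],[-38,-7,0,0],[0,0,0,5.7],[0,0,0,5.7]]]' 0.65
python3 - <<'E'
from m import *
s=load('side0');P=pts(s);hsv=cv2.cvtColor(s['color'],cv2.COLOR_RGB2HSV)
m=(P[...,0]>.3)&(P[...,0]<.5)&(P[...,1]<-.19)&(P[...,1]>-.36)&(P[...,2]>.012)&(P[...,2]<.1);
for zl in (.012,.03,.05):print(zl,P[m&(P[...,2]>zl)&(np.hypot(P[...,0]-.52,P[...,1]+.176)>.085)].max(0))
s=snap('wrist','w1');o,d=ray(s,320,240);print(o,d,s['fx'])
for p in [(.5118,-.2317,.0752),(.5231,-.1759,0)]:print(proj(s,p))
print(get_obs()['tool_pos'],get_obs()['ee_rot'],get_obs()['wrist_force'])
E
```

```text
time: 1.1
tool_pos: [0.5124, -0.2326, 0.1659]
ee_rot: [-3.14, -0.001, 1.367]
wrist_force: [-0.3, -0.3, -0.1]
width: 0.061
0.012 [ 0.4441 -0.2292  0.0719]
0.03 [ 0.4441 -0.2292  0.0719]
0.05 [ 0.4379 -0.2292  0.0719]
[ 0.5286 -0.1556  0.3841] [-0.0624 -0.2611 -0.9633] 364.6142622542236
(np.float64(321.81023228946526), np.float64(231.01572522893818))
(np.float64(321.7657534716737), np.float64(159.5274336221389))
[ 0.5125 -0.2323  0.166 ] [-3.1403 -0.0006  1.3656] [-0.0983 -0.1743 -0.9581]
```

View pics/w1.png

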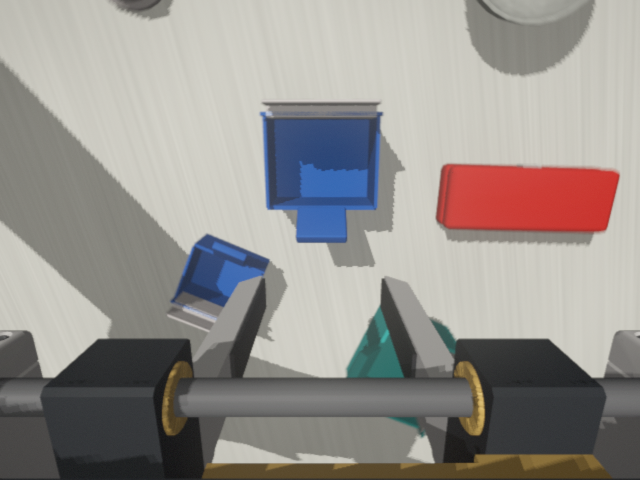

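```bash
python3 - <<'E'
from m import *
s=load('w1');P=pts(s);hsv=cv2.cvtColor(s['color'],cv2.COLOR_RGB2HSV)
b=cv2.inRange(hsv,(105,120,40),(126,255,255))>0
c,sn=np.cos(np.radians(-11.5)),np.sin(np.radians(-11.5));R=np.array([[c,sn],[-sn,c]])
for v in (110,140,170,190,200,205,210,215,222,230,236,239,242):
    us=np.where(b[v,255:390])[0]+255
    if len(us): print(v,us.min(),us.max(), 'L',P[v,us.min()+1]@np.eye(3),'R',P[v,us.max()-1],'mid uv',P[v,322,:2]@R.T,P[v,322,2])
l=np.array([P[225,300,:2],P[225,344,:2]]);d=l[1]-l[0];print('yaw plate',np.degrees(np.arctan2(d[1],d[0])))
l=np.array([P[104,270,:2],P[104,375,:2]]);d=l[1]-l[0];print('yaw hanger',np.degrees(np.arctan2(d[1],d[0])),P[104,270],P[104,375])
# triangulate plate outer-edge corner & hanger corners: scene/side pixel by reprojecting wrist points
for px in [(298,240),(346,240),(266,103),(379,103)]:
    q=P[px[1]-1,px[0]]; print(px,q,[np.round(proj(load(n),q),1) for n in('scene0','side0')])
E
```

```text
140 264 378 L [ 0.4795 -0.1468  0.0591] R [ 0.5735 -0.1663  0.0611] mid uv [ 0.548  -0.0487] 0.003760082398040818
170 266 377 L [ 0.4748 -0.1719  0.0579] R [ 0.5688 -0.1913  0.0587] mid uv [ 0.5479 -0.0784] 0.004263908858879003
190 266 377 L [ 0.471  -0.1888  0.0604] R [ 0.5657 -0.2084  0.0601] mid uv [ 0.5478 -0.0991] 0.0023398688181257466
200 267 376 L [ 0.4696 -0.1977  0.0599] R [ 0.5633 -0.2169  0.0609] mid uv [ 0.5478 -0.106 ] 0.0248293943898185
205 267 376 L [ 0.4686 -0.202   0.0603] R [ 0.5626 -0.2214  0.0608] mid uv [ 0.5479 -0.1058] 0.0542932743895164
210 298 345 L [ 0.4948 -0.2121  0.0601] R [ 0.5346 -0.2205  0.0594] mid uv [ 0.5479 -0.1088] 0.0627707029121682
215 298 345 L [ 0.4943 -0.2157  0.0651] R [ 0.5336 -0.2237  0.0654] mid uv [ 0.5479 -0.1126] 0.06620238322664512
222 297 345 L [ 0.4931 -0.2198  0.0742] R [ 0.5323 -0.2282  0.0729] mid uv [ 0.5479 -0.1173] 0.07359185474107473
230 297 345 L [ 0.4923 -0.2254  0.0806] R [ 0.5309 -0.233   0.082 ] mid uv [ 0.5479 -0.1226] 0.0813563425909196
236 297 346 L [ 0.4917 -0.2293  0.0855] R [ 0.5307 -0.2376  0.0847] mid uv [ 0.5479 -0.1267] 0.08571825429227653
239 297 345 L [ 0.491  -0.2323  0.0841] R [ 0.5294 -0.2399  0.0853] mid uv [ 0.5479 -0.1302] 0.08270462499596165
yaw plate -11.635356147676367
yaw hanger -11.172050431806571 [ 0.4941 -0.1227  0.088 ] [ 0.5738 -0.1384  0.0793]
(298, 240) [ 0.491  -0.2323  0.0841] [array([266.1, 192.7]), array([368.3, 328.4])]
(346, 240) [ 0.5311 -0.2413  0.0814] [array([252., 205.]), array([388.3, 320.6])]
(266, 103) [ 0.4922 -0.1214  0.0941] [array([313.4, 208.2]), array([317.9, 292.7])]
(379, 103) [ 0.575  -0.1384  0.0927] [array([284.8, 234.6]), array([357., 278.])]
```

```bash
python3 -m creep '[[[0,0,25,0],[0,0,25,0],[0,0,20,0],[0,0,20,0],[0,0,12,0],[0,0,8,0],[0,0,0,0]]]'; python3 -m creep '[[[0,0,0,0],[0,0,0,0],[0,0,0,0],[0,0,0,0]]]' 0.3
```

```text
time: 2.02
tool_pos: [0.5128, -0.2319, 0.0564]
ee_rot: [-3.141, -0.0, 1.372]
wrist_force: [-1.1, 0.8, 0.0]
width: 0.0612
time: 2.52
tool_pos: [0.5132, -0.2321, 0.057]
ee_rot: [3.141, 0.0, 1.372]
wrist_force: [-0.9, 0.7, -0.4]
width: 0.0284
```

```bash
python3 - <<'E'
from m import *
s=snap('side','s2');w=snap('wrist','w2')
a=cv2.resize(s['color'][200:400,260:460],(400,400),interpolation=2);b=cv2.resize(w['color'][80:420,150:490],(400,400),interpolation=2)
cv2.imwrite('pics/c2.png',np.hstack([a,b])[:,:,::-1])
E
```

```text
(no output)
```

View pics/c2.png

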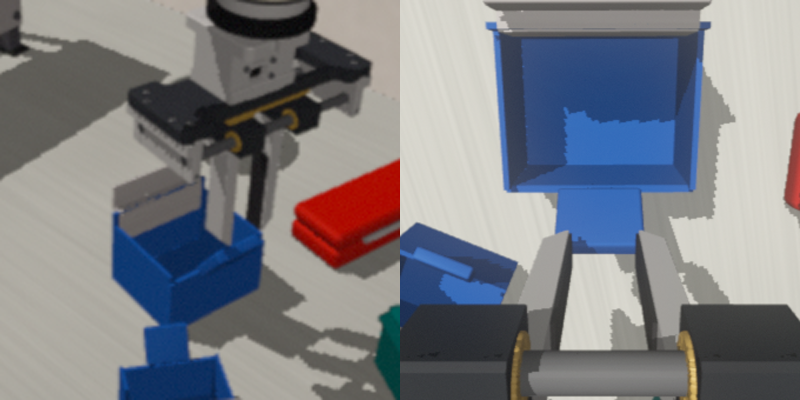

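```bash
python3 - <<'E'
from m import *
for n,p in [('w1',(.5125,-.2323,.166)),('w2',(.5132,-.2321,.057)),('s2',(.5132,-.2321,.057)),('side0',(.549,0,.166)),('scene0',(.549,0,.166))]:
    print(n,proj(load(n),p))
w=load('w2');P=pts(w);c,sn=np.cos(np.radians(-11.5)),np.sin(np.radians(-11.5));R=np.array([[c,sn],[-sn,c]])
# tip points: gray, in wrist rows
for v in (275,280,284,288,292,296,300):
    for u in (285,290,294,298,320,348,352,356): 
        q=P[v,u]; print(v,u,np.round(np.r_[R@q[:2],q[2]]*1000).astype(int),end=' ')
    print()
s=load('w2'); 
for u in range(280,362,10): print(u,[int(1000*P[v,u,2]) for v in range(230,300,6)])
E
```

```text
w1 (np.float64(322.6318780087933), np.float64(266.7326063258442))
w2 (np.float64(322.7860450214152), np.float64(267.16495002245085))
s2 (np.float64(375.66975235901225), np.float64(334.7957500591736))
side0 (np.float64(293.045221479576), np.float64(220.826472231294))
scene0 (np.float64(358.0905418517807), np.float64(225.65531106978622))
275 285 [ 528 -122   79] 275 290 [ 530 -122   80] 275 294 [ 533 -122   79] 275 298 [ 535 -122   79] 275 320 [ 548 -122   79] 275 348 [ 564 -121   80] 275 352 [ 566 -122   80] 275 356 [ 568 -122   79] 
280 285 [ 530 -116  103] 280 290 [ 532 -116  102] 280 294 [ 534 -117   99] 280 298 [ 535 -124   82] 280 320 [ 548 -124   82] 280 348 [ 563 -124   83] 280 352 [ 564 -118   97] 280 356 [ 566 -116  102] 
284 285 [ 530 -116  108] 284 290 [ 533 -115  109] 284 294 [ 534 -118  102] 284 298 [ 535 -125   86] 284 320 [ 548 -125   84] 284 348 [ 563 -125   84] 284 352 [ 564 -117  104] 284 356 [ 565 -116  108] 
288 285 [ 531 -116  111] 288 290 [ 533 -116  112] 288 294 [ 535 -118  107] 288 298 [ 535 -127   86] 288 320 [ 548 -127   86] 288 348 [ 563 -127   86] 288 352 [
[... 418 characters left out ...]
296 356 [ 565 -117  119] 
300 285 [ 532 -116  126] 300 290 [ 534 -117  124] 300 294 [ 535 -124  107] 300 298 [ 529 -175   -1] 300 320 [ 547 -174    0] 300 348 [ 570 -173    2] 300 352 [ 563 -121  114] 300 356 [ 564 -117  122] 
280 [35, 52, 54, 0, 0, 0, 0, 0, 0, 107, 114, 120]
290 [35, 51, 58, 63, 67, 70, 74, 77, 98, 108, 112, 116]
300 [36, 52, 59, 62, 65, 69, 74, 77, 80, 84, 85, 0]
310 [35, 51, 60, 63, 66, 70, 74, 77, 80, 83, 85, 0]
320 [36, 51, 60, 63, 66, 71, 73, 77, 80, 84, 84, 0]
330 [37, 52, 59, 63, 67, 70, 73, 78, 81, 84, 85, 0]
340 [34, 51, 61, 63, 66, 69, 75, 76, 81, 84, 84, 1]
350 [36, 51, 58, 63, 67, 69, 74, 78, 94, 100, 101, 101]
360 [36, 52, 54, 0, 0, 0, 0, 0, 101, 275, 114, 121]
```

```bash
python3 - <<'E'
from m import *
for n,us in [('side0',(268,272,276,313,317,320)),('s2',(365,369,373,376,388,391))]:
    s=load(n);P=pts(s)
    for u in us:
        print(n,u,[(v,*np.round(P[v,u]*1000).astype(int).tolist()) for v in (range(170,216,5) if n=='side0' else range(290,335,4))])
s=load('scene0');P=pts(s)
for u in (344,348,352,374,377):print('scene',u,[(v,*np.round(P[v,u]*1000).astype(int).tolist()) for v in range(180,240,6)])
E
```

```text
side0 268 [(170, 493, -2, 281), (175, 492, -3, 272), (180, 493, -1, 263), (185, 492, -1, 254), (190, 493, 0, 245), (195, 494, 2, 234), (200, 493, 1, 226), (205, 493, 2, 216), (210, 702, 261, 47), (215, 708, 270, 28)]
side0 272 [(170, 495, -10, 282), (175, 494, -11, 274), (180, 496, -8, 264), (185, 493, -11, 257), (190, 492, -11, 248), (195, 493, -9, 238), (200, 494, -8, 228), (205, 493, -9, 220), (210, 773, 331, -1), (215, 750, 304, 1)]
side0 276 [(170, 504, -10, 280), (175, 502, -11, 272), (180, 502, -10, 263), (185, 502, -11, 254), (190, 502, -11, 245), (195, 501, -11, 236), (200, 499, -12, 228), (205, 500, -11, 218), (210, 500, -10, 208), (215, 760, 299, 0)]
side0 313 [(170, 598, -2, 254), (175, 598, -3, 244), (180, 599, -1, 233), (185, 598, -3, 224), (190, 598, -3, 214), (195, 931, 326, -1), (200, 902, 298, 0), (205, 878, 274, 0), (210, 856, 251, -1), (215, 830, 225, 2)]
side0 317 [(170, 601, -10, 255), (175, 601, -10, 245), (180, 600, -11, 236), (185, 599, -12, 227), (190, 602, -10, 215), (195, 602, -10, 205), (200, 911, 290, 0), (205, 885, 264, 1), (210, 864, 244, -1), (215, 83
[... 2283 characters left out ...]
 608, 8, 241), (228, 608, 8, 226), (234, 449, -64, -1)]
scene 352 [(180, 616, 15, 345), (186, 628, 21, 346), (192, 636, 25, 343), (198, 635, 25, 331), (204, 629, 23, 311), (210, 599, 10, 262), (216, 596, 9, 244), (222, 597, 9, 231), (228, 432, -63, 1), (234, 446, -56, 0)]
scene 374 [(180, 502, 4, 238), (186, 503, 6, 225), (192, 503, 7, 211), (198, 331, -58, 1), (204, 346, -51, -1), (210, 364, -43, 2), (216, 379, -36, 0), (222, 393, -30, -2), (228, 411, -21, 2), (234, 425, -15, 0)]
scene 377 [(180, 500, 9, 238), (186, 502, 11, 226), (192, 307, -61, -4), (198, 333, -50, 6), (204, 344, -45, 0), (210, 360, -37, 0), (216, 377, -30, 2), (222, 394, -22, 3), (228, 406, -17, -2), (234, 421, -10, -2)]
```

The images put the fingertips at z≈0.10 while the reported TCP is 0.057, and the jaws closed to 28 mm without meeting the plate. So the true tips stand about 42 mm above the reported TCP. I'll reopen and go down by that much more.

```bash
python3 -m creep '[[[0,0,0,0],[0,0,0,0],[0,0,0,0],[0,0,10,0],[0,0,10,0],[0,0,10,0],[0,0,8,0],[0,0,4,0]]]' 0.65; python3 -m creep '[[[0,0,0,0],[0,0,0,0],[0,0,0,0],[0,0,0,0]]]' 0.3
```

```text
time: 3.62
tool_pos: [0.5126, -0.2318, 0.0138]
ee_rot: [-3.141, -0.0, 1.372]
wrist_force: [-0.6, 0.5, 0.0]
width: 0.0613
time: 4.12
tool_pos: [0.513, -0.2323, 0.0152]
ee_rot: [3.141, 0.001, 1.372]
wrist_force: [-0.0, -1.9, -0.0]
width: 0.0439
```

```bash
python3 -m creep '[[[0,0,-6,0],[0,0,-14,0],[0,0,-20,0],[0,0,-20,0],[0,0,-20,0],[0,0,-15,0],[0,0,-5,0],[0,0,0,0]]]'
cat > tilt.py <<'E'
from m import *
import sys
tag=sys.argv[1]
o=get_obs();T=o['tool_pos'];yw=o['ee_rot'][2]-np.pi/2
ex=np.array([np.cos(yw),np.sin(yw),0]);ey=np.array([-np.sin(yw),np.cos(yw),0])
G=T+np.array([0,0,.061])  # true grasp point
print('t',o['time'],'T',T,'G',G,'yaw',np.degrees(yw),'F',o['wrist_force'],'M',o['wrist_torque'],'w',o['width'])
for n in sys.argv[2:]:
    s=snap(n,tag+n);P=pts(s)-G;hsv=cv2.cvtColor(s['color'],cv2.COLOR_RGB2HSV)
    L=np.stack([P@ex,P@ey,P[...,2]],-1)
    near=(abs(L[...,0])<.056)&(L[...,1]>-.03)&(L[...,1]<.13)&(L[...,2]>-.12)&(L[...,2]<.06)&(s['depth']>0)
    b=near&(hsv[...,0]>105)&(hsv[...,0]<126)&(hsv[...,1]>120)
    cand=near&~b&(hsv[...,1]<90)&(abs(L[...,0])<.046)&(L[...,1]>.05)
    print(n,'blue',b.sum())
    q=L[b&(abs(L[...,0])<.04)]
    # profile in y-z: fit the hanger (gray) line and interior floor by looking at hist
    h=L[cand]
    if len(h)>30:
        l=cv2.fitLine((h[:,1:]*1000).astype(np.float32),cv2.DIST_HUBER,0,.01,.01).ravel();l*=np.sign(l[1])
        print(' hanger n',len(h),'tilt deg (front up +)',np.degrees(np.arctan2(l[0],l[1])),'y/z range',np.percentile(h[:,1:],[1,50,99],axis=0).tolist())
    # side walls' upper rims
    for sgn in (-1,1):
        k=b&(sgn*L[...,0]>.044); r=L[k]
        if len(r)>20:
            # upper envelope in y bins
            e=[(y,r[(abs(r[:,1]-y)<.004),2].max()) for y in np.arange(0.0,.12,.008) if (abs(r[:,1]-y)<.004).sum()>2]
            print(' rim',sgn,[(round(a*1000),round(z*1000)) for a,z in e])
E
python3 tilt.py a wrist side scene
```

```text
time: 5.12
tool_pos: [0.5131, -0.232, 0.1149]
ee_rot: [3.141, 0.0, 1.372]
wrist_force: [0.0, 0.4, -2.9]
width: 0.0437
t 5.125 T [ 0.5131 -0.232   0.1149] G [ 0.5131 -0.232   0.1759] yaw -11.396404270399266 F [ 0.0275  0.3556 -2.899 ] M [-0.1311  0.0247 -0.0462] w 0.04373727553432928
wrist blue 35327
 hanger n 11316 tilt deg (front up +) 13.519311 y/z range [[0.09194724948783274, -0.048301577042527154], [0.10194533555220009, -0.004081088164443747], [0.10666375478234079, 0.018344412300712664]]
 rim -1 [(16, -15), (24, -15), (32, -15), (40, -15), (48, -15), (56, -15), (64, -15), (72, -15), (80, -15), (88, -15), (96, -3)]
 rim 1 [(16, -16), (24, -14), (32, -15), (40, -15), (48, -15), (56, -15), (64, -15), (72, -15), (80, -15), (88, -15), (96, -15)]
side blue 2978
 hanger n 901 tilt deg (front up +) 12.1674185 y/z range [[0.0919032214287594, -0.07232675990641597], [0.09520617155620134, -0.011614121739214], [0.1046944396485133, 0.017022628373542015]]
 rim -1 [(16, -15), (24, -15), (32, -15), (40, -16), (48, -16), (56, -16), (64, -15), (72, -15), (80, -16), (88, -16), (96, -4)]
 rim 1 [(16, -43), (32, -16), (40, -16), (48, -15), (56, -15), (64, -17)]
scene blue 2754
 hanger n 436 tilt deg (front up +) 5.608867 y/z range [[0.09695920519021652, -0.07785973877294798], [0.10636999783285173, 0.003269703634724605], [0.10864762561050909, 0.01841539873973819]]
 rim -1 [(16, -20), (24, -17), (32, -15), (40, -16), (48, -15), (56, -15), (64, -15), (72, -16), (96, -27)]
 rim 1 [(24, -16), (32, -16), (40, -16), (48, -16), (56, -15), (64, -15), (72, -15), (80, -15), (88, -16), (96, -5), (104, -7)]
```

The bin is held upright (rims level at −15 mm, about 2.9 N). The pads hold it against swinging, so I'll go back close to the table and loosen the grip slightly to let the rear swing down.

```bash
python3 -m creep '[[[0,0,15,0],[0,0,20,0],[0,0,20,0],[0,0,20,0],[0,0,10,0],[0,0,5,0]]]'; python3 -m creep '[[[0,0,0,0],[0,0,0,0]]]' 0.463;  python3 tilt.py b wrist | grep -v hanger
```

```text
time: 6.02
tool_pos: [0.5124, -0.2317, 0.0235]
ee_rot: [-3.14, -0.001, 1.372]
wrist_force: [0.2, -1.0, -2.1]
width: 0.0438
time: 6.28
tool_pos: [0.5137, -0.2323, 0.0257]
ee_rot: [3.14, 0.0, 1.372]
wrist_force: [-0.6, 0.2, -1.2]
width: 0.0441
t 6.275 T [ 0.5137 -0.2323  0.0257] G [ 0.5137 -0.2323  0.0867] yaw -11.398927130773846 F [-0.5635  0.1554 -1.2053] M [-0.1003  0.0351  0.0074] w 0.04407132988682314
wrist blue 34626
 rim -1 [(16, -15), (24, -15), (32, -15), (40, -16), (48, -16), (56, -16), (64, -16), (72, -16), (80, -17), (88, -16), (96, -5)]
 rim 1 [(16, -15), (24, -14), (32, -15), (40, -14), (48, -15), (56, -15), (64, -16), (72, -15), (80, -16), (88, -16), (96, -17)]
```

```bash
python3 -m creep '[[[0,0,0,0],[0,0,0,0]]]' 0.467;  python3 tilt.py c wrist | grep -v hanger
```

```text
time: 6.58
tool_pos: [0.5136, -0.2323, 0.0257]
ee_rot: [3.14, 0.0, 1.372]
wrist_force: [0.6, 0.2, -0.5]
width: 0.044
t 6.575 T [ 0.5136 -0.2323  0.0257] G [ 0.5136 -0.2323  0.0867] yaw -11.405261431905883 F [ 0.5643  0.1507 -0.4764] M [-0.0551  0.0175 -0.0375] w 0.043969604630750274
wrist blue 32518
 rim -1 [(8, -73), (16, -17), (24, -17), (32, -18), (40, -19), (48, -19), (56, -21), (64, -22), (72, -22), (80, -23), (88, -24), (96, -14)]
 rim 1 [(8, -70), (16, -17), (24, -17), (32, -18), (40, -19), (48, -19), (56, -21), (64, -22), (72, -22), (80, -23), (88, -24), (96, -25)]
```

```bash
python3 -m creep '[[[0,0,-5,0],[0,0,-5,0],[0,0,-5,0],[0,0,-5,0]]]';  python3 tilt.py d wrist | grep -v hanger
```

```text
time: 7.12
tool_pos: [0.513, -0.232, 0.0452]
ee_rot: [3.141, 0.0, 1.372]
wrist_force: [0.1, 0.5, -2.6]
width: 0.0439
t 7.125 T [ 0.513  -0.232   0.0452] G [ 0.513  -0.232   0.1062] yaw -11.39858397121952 F [ 0.0774  0.5042 -2.6059] M [-0.0132  0.0047  0.0333] w 0.043944894222938125
wrist blue 27223
 rim -1 [(0, -75), (8, -27), (16, -22), (24, -24), (32, -26), (40, -30), (48, -33), (56, -35), (64, -39), (72, -41), (80, -44), (88, -35), (96, -37)]
 rim 1 [(0, -54), (8, -26), (16, -21), (24, -24), (32, -26), (40, -29), (48, -32), (56, -35), (64, -38), (72, -41), (80, -44), (88, -36), (96, -36)]
```

```bash
python3 -m creep '[[[0,0,-5,0],[0,0,-5,0],[0,0,-5,0],[0,0,-3,0],[0,0,0,0]]]';  python3 tilt.py e wrist | grep -v hanger
```

```text
time: 7.8
tool_pos: [0.5133, -0.2323, 0.0635]
ee_rot: [3.141, 0.001, 1.372]
wrist_force: [-0.9, -0.6, 1.5]
width: 0.0438
t 7.8 T [ 0.5133 -0.2323  0.0635] G [ 0.5133 -0.2323  0.1245] yaw -11.403563545122882 F [-0.878  -0.5931  1.494 ] M [-0.0109  0.1582  0.0227] w 0.04382189198364093
wrist blue 20197
 rim -1 [(0, -29), (8, -26), (16, -31), (24, -36), (32, -43), (40, -50), (48, -56), (56, -62), (64, -69), (72, -65), (80, -66)]
 rim 1 [(0, -29), (8, -26), (16, -30), (24, -36), (32, -43), (40, -48), (48, -56), (56, -62), (64, -68), (72, -66), (80, -66)]
```

```bash
python3 -m creep '[[[0,0,0,0],[0,0,0,0],[0,0,0,0]]]' 0.3; python3 -m creep '[[[0,0,-15,0],[0,0,-15,0],[0,0,-10,0],[0,0,0,0]]]';  python3 tilt.py f wrist side; python3 -c "
import cv2,numpy as np
a=cv2.imread('pics/fside.png');b=cv2.imread('pics/fwrist.png');cv2.imwrite('pics/c3.png',np.hstack([cv2.resize(a[180:400,260:480],(400,400)),cv2.resize(b,(400,300))[:, :].copy() if 0 else cv2.resize(b[80:420,150:490],(400,400))]))"
```

```text
time: 8.22
tool_pos: [0.5133, -0.2324, 0.0634]
ee_rot: [3.141, 0.001, 1.372]
wrist_force: [-0.5, -0.9, 2.8]
width: 0.0439
time: 8.72
tool_pos: [0.5139, -0.2324, 0.1044]
ee_rot: [3.139, 0.001, 1.372]
wrist_force: [0.6, 0.9, -2.6]
width: 0.0431
t 8.725 T [ 0.5139 -0.2324  0.1044] G [ 0.5139 -0.2324  0.1654] yaw -11.39708304326998 F [ 0.5632  0.9448 -2.6064] M [-0.0852  0.0374  0.0207] w 0.04314509093503451
wrist blue 20476
 hanger n 10840 tilt deg (front up +) 51.415924 y/z range [[0.05473767298072754, -0.09225599130908446], [0.0788177659757838, -0.06837405528789417], [0.09669031742437902, -0.05386992226516465]]
 rim -1 [(0, -29), (8, -27), (16, -30), (24, -36), (32, -43), (40, -50), (48, -56), (56, -63), (64, -69), (72, -66), (80, -66)]
 rim 1 [(0, -28), (8, -27), (16, -30), (24, -37), (32, -43), (40, -50), (48, -55), (56, -62), (64, -68), (72, -66), (80, -66)]
side blue 3116
 hanger n 987 tilt deg (front up +) 54.329296 y/z range [[0.05821790122832773, -0.08625608186163641], [0.08242917284106088, -0.068426068786052], [0.09521448919984281, -0.054709673803107366]]
 rim -1 [(0, -30), (8, -28), (16, -34), (24, -40), (32, -46), (40, -52), (48, -58), (56, -65), (64, -71), (72, -67)]
 rim 1 [(0, -30)]
```

View pics/c3.png

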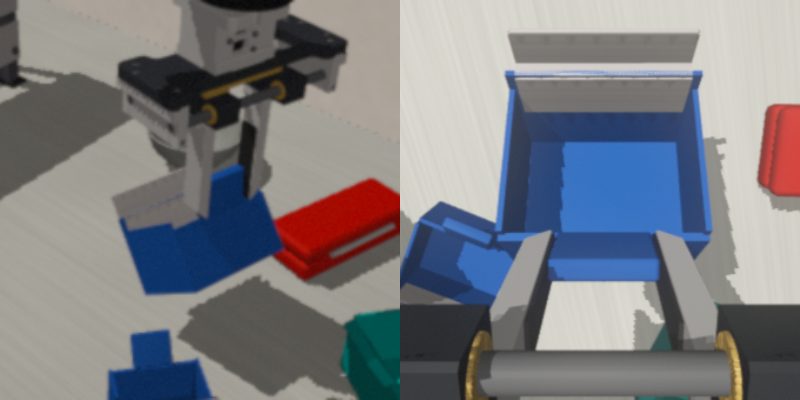

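The picture shows the bin held about 38.5° front-up, lip leading. I raise it, square the yaw to the rack (+4.8°), and travel to a standoff.

```bash
python3 -m creep '[[[0,0,-20,-5.4],[0,0,-20,-5.4],[0,0,-20,-5.4],[20,2,0,0],[35,5,0,0],[40,6,0,0],[45,6,0,0],[45,6,0,0]]]'; python3 -m creep '[[[45,6,0,0],[45,6,0,0],[35,4,0,0],[20,2,0,0],[10,1,0,0],[0,0,0,0]]]';  python3 tilt.py g wrist side scene
cat > plan.py <<'E'
import numpy as np,cv2
H=np.array([[42,69],[49.5,69],[49.5,94],[46.5,94],[46.5,72],[42,72],[39,72],[39,0],[42,0]],np.float32) # hanger+rear wall outline (bin y,z)
C=np.array([-56.9,75.2]); g0,g1=170.,185.5
slats=[np.array([[0,g0-58],[3,g0-58],[3,g0],[0,g0]],np.float32),np.array([[0,g1],[3,g1],[3,g1+58],[0,g1+58]],np.float32)]
def dens(P,n=12):
    Q=np.roll(P,-1,0);return np.concatenate([P+(Q-P)*t for t in np.linspace(0,1,n,endpoint=False)])
def place(P,a,G):
    c,s=np.cos(a),np.sin(a);d=P-C;return np.c_[d[:,0]*c+d[:,1]*s,-d[:,0]*s+d[:,1]*c]+G
def clear(a,G):
    W=place(H,a,G).astype(np.float32).reshape(-1,1,2);m=99
    D=place(dens(H),a,G)
    for S in slats:
        m=min(m,-max(cv2.pointPolygonTest(S.reshape(-1,1,2),(float(x),float(y)),True) for x,y in D if abs(x)<15 or True))
        m=min(m,-max(cv2.pointPolygonTest(W,(float(x),float(y)),True) for x,y in dens(S,20)))
    return m
if __name__=='__main__':
    G=None
    a=np.radians(38.5)
    print('insertion at 38.5: lip tip along p centre')
    for q in (110,120,130,140,150,158,164,166):
        p=-109.5;tip=np.array([p*np.cos(a)+q*np.sin(a),-p*np.sin(a)+q*np.cos(a)])
        G=tip-(place(np.array([[48.,94.]]),a,np.zeros(2))[0]); print(q,'tip',tip.round(1),'G',G.round(1),'clr',round(clear(a,G),2))
    for d in (38.5,34,30,25,20,15,10,6,3,0):
        a=np.radians(d);best=(-99,None)
        # search lip-base position near feasible region
        for yb in np.arange(1,12,.5):
            for zb in np.arange(169,184,.5):
                G=np.array([yb,zb])-place(np.array([[49.5,69.]]),a,np.zeros(2))[0]
                k=clear(a,G); 
                if k>best[0]: best=(k,G,(yb,zb))
        print(d,'clr %.2f'%best[0],'G',best[1].round(1),'base',best[2])
E
python3 plan.py
```

```text
time: 9.82
tool_pos: [0.5211, -0.0427, 0.1609]
ee_rot: [-3.139, -0.002, 1.653]
wrist_force: [0.4, -0.5, -2.3]
width: 0.0438
time: 10.58
tool_pos: [0.5275, 0.1111, 0.1618]
ee_rot: [-3.14, 0.0, 1.655]
wrist_force: [-0.1, -0.0, -2.3]
width: 0.0437
t 10.575 T [0.5275 0.1111 0.1618] G [0.5275 0.1111 0.2228] yaw 4.838714782526481 F [-0.0825 -0.0247 -2.3482] M [-0.0803 -0.0374 -0.0251] w 0.04374361128815593
wrist blue 20514
 hanger n 10772 tilt deg (front up +) 51.414032 y/z range [[0.054712304367671896, -0.09218299319021733], [0.07879527011092494, -0.06832471785256103], [0.09666026272371617, -0.053864505066509256]]
 rim -1 [(0, -29), (8, -27), (16, -29), (24, -36), (32, -43), (40, -49), (48, -56), (56, -62), (64, -68), (72, -65), (80, -66)]
 rim 1 [(0, -29), (8, -26), (16, -29), (24, -37), (32, -43), (40, -49), (48, -56), (56, -63), (64, -69), (72, -65), (80, -66)]
side blue 2058
 hanger n 404 tilt deg (front up +) 54.001633 y/z range [[0.0675859708986283, -0.0711676185285987], [0.08487258380313198, -0.0631441991963691], [0.09420393525091493, -0.05308511891785592]]
 rim -1 [(0, -29), (8, -
[... 985 characters left out ...]
7
38.5 clr 4.00 G [-76.4 245.1] base (np.float64(3.0), np.float64(174.0))
34 clr 4.16 G [-78.7 237.6] base (np.float64(6.0), np.float64(173.0))
30 clr 4.46 G [-84.  232.6] base (np.float64(5.0), np.float64(174.0))
25 clr 4.13 G [-88.3 224.6] base (np.float64(5.5), np.float64(174.0))
20 clr 3.45 G [-92.4 215.7] base (np.float64(5.5), np.float64(173.5))
15 clr 2.78 G [-95.7 206. ] base (np.float64(5.5), np.float64(172.5))
10 clr 2.11 G [-97.7 197.6] base (np.float64(6.0), np.float64(173.0))
6 clr 1.56 G [-98.7 192.3] base (np.float64(6.5), np.float64(175.0))
3 clr 1.15 G [-99.4 184.8] base (np.float64(6.5), np.float64(173.0))
0 clr 0.50 G [-99.9 176.7] base (np.float64(6.5), np.float64(170.5))
```

```bash
python3 -m creep '[[[8,0,2.3,0],[8,0,2.3,0],[8,0,2.3,0],[7.3,0,2.4,0],[0,0,0,0]]]'
python3 - <<'E'
from m import *
s=snap('side','h');b=s['color'];P=pts(s)
cv2.imwrite('pics/h_c.png',cv2.resize(b[110:290,110:350],(800,600),interpolation=2)[:,:,::-1])
o=get_obs();print(o['tool_pos'],o['wrist_force'],o['wrist_torque'])
E
```

```text
time: 11.35
tool_pos: [0.5255, 0.1423, 0.1531]
ee_rot: [-3.141, 0.0, 1.656]
wrist_force: [0.6, -0.4, -3.0]
width: 0.0439
[0.5257 0.142  0.1533] [ 0.2703 -0.931  -2.9805] [ 0.0097 -0.0089 -0.0339]
```

View pics/h_c.png

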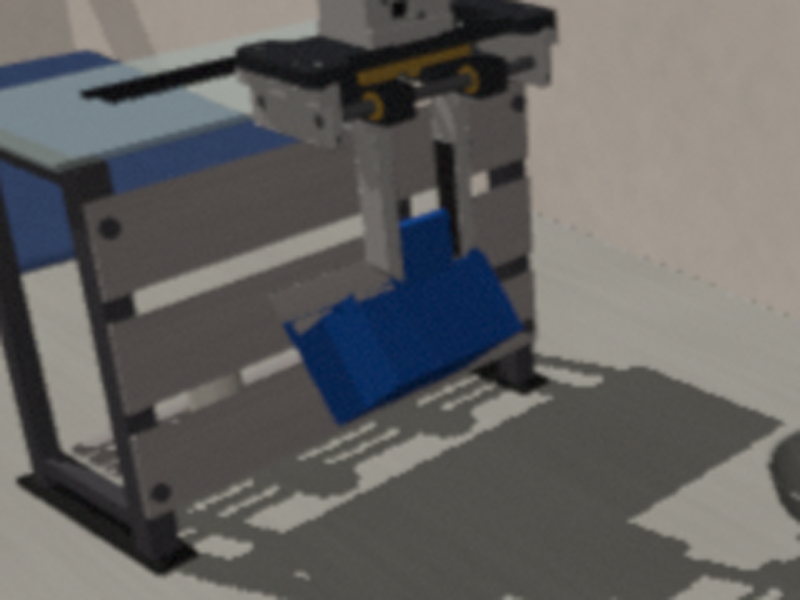

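The picture shows the tilted bin in front of the rack with its lip (crop ~(275,295)) just below the upper groove (crop ~(300,245)), as planned. I measure the lip against the groove in this same view.

```bash
python3 - <<'E'
from m import *
s=load('h');P=pts(s);hsv=cv2.cvtColor(s['color'],cv2.COLOR_RGB2HSV)
yr=(P[...,1]-.0837*P[...,0]-.2036)*.9965
m=(yr<-.004)&(yr>-.05)&(P[...,0]>.46)&(P[...,0]<.58)&(P[...,2]>.12)&(P[...,2]<.2)&(hsv[...,1]<90)
q=np.c_[P[m][:,0],yr[m],P[m][:,2]];print(len(q))
for x in np.arange(.47,.56,.01):
    k=abs(q[:,0]-x)<.005
    if k.sum()>5: print(round(x,2),k.sum(),'ztop',np.sort(q[k,2])[-3:].round(4),'yr max',np.sort(q[k,1])[-3:].round(4))
k=abs(q[:,0]-.50)<.03;l=cv2.fitLine((q[k][:,1:]*1000).astype(np.float32),cv2.DIST_HUBER,0,.01,.01).ravel();print('lip lean',np.degrees(np.arctan2(l[0],l[1])),l)
E
```

```text
371
0.48 60 ztop [0.1604 0.1605 0.1607] yr max [-0.012  -0.0117 -0.0107]
0.49 57 ztop [0.1596 0.1597 0.1604] yr max [-0.012  -0.0116 -0.0113]
0.5 46 ztop [0.1598 0.1599 0.1601] yr max [-0.0121 -0.0114 -0.0101]
0.51 38 ztop [0.1597 0.16   0.1611] yr max [-0.012 -0.012 -0.012]
0.52 37 ztop [0.1593 0.1595 0.1596] yr max [-0.0112 -0.0107 -0.0094]
0.53 40 ztop [0.16   0.1601 0.1603] yr max [-0.0129 -0.012  -0.0108]
0.54 45 ztop [0.1591 0.1592 0.1595] yr max [-0.0116 -0.0103 -0.0097]
0.55 36 ztop [0.1588 0.1589 0.1597] yr max [-0.014  -0.0113 -0.0111]
0.56 8 ztop [0.1493 0.1497 0.1511] yr max [-0.0197 -0.0185 -0.0159]
lip lean 50.819893 [  0.7752   0.6318 -18.4808 152.3908]
```

```bash
python3 - <<'E'
from m import *
s=load('h');P=pts(s);hsv=cv2.cvtColor(s['color'],cv2.COLOR_RGB2HSV)
yr=(P[...,1]-.0837*P[...,0]-.2036)*.9965
m=(yr<-.004)&(yr>-.06)&(P[...,0]>.47)&(P[...,0]<.56)&(P[...,2]>.11)&(P[...,2]<.2)
q=np.c_[P[m][:,0],yr[m],P[m][:,2],hsv[m][:,1]]
for z in np.arange(.120,.163,.003):
    k=(abs(q[:,2]-z)<.0015)&(q[:,3]<90)&(q[:,0]<.51); print(round(z,3),k.sum(),np.percentile(q[k,1],[10,50,90]).round(4) if k.sum()>3 else '')
# rims from wrist g, with robust line
w=load('gwrist');P=pts(w)-np.array([.5275,.1111,.2228]);yw=np.radians(4.84)
L=np.stack([P[...,0]*np.cos(yw)+P[...,1]*np.sin(yw),-P[...,0]*np.sin(yw)+P[...,1]*np.cos(yw),P[...,2]],-1)
hsv=cv2.cvtColor(w['color'],cv2.COLOR_RGB2HSV)
g=(abs(L[...,0])<.04)&(hsv[...,1]<90)&(L[...,1]>.05)&(L[...,1]<.12)&(L[...,2]<-.03)&(L[...,2]>-.12)
for v in range(60,180,6):
    k=g[v]; 
    if k.sum()>10: print('w',v,np.median(L[v][k],0).round(4))
fl=(abs(L[...,0])<.02)&(hsv[...,0]>105)&(hsv[...,0]<126)&(hsv[...,1]>120)
for v in range(160,330,12):
    k=fl[v]
    if k.sum()>5: print('blue',v,np.median(L[v][k],0).round(4))
E
```

```text
0.12 0 
0.123 0 
0.126 0 
0.129 1 
0.132 1 
0.135 0 
0.138 0 
0.141 1 
0.144 22 [-0.0372 -0.0338 -0.0217]
0.147 51 [-0.0338 -0.0241 -0.0196]
0.15 29 [-0.0225 -0.0199 -0.0165]
0.153 26 [-0.019  -0.0173 -0.0148]
0.156 29 [-0.0172 -0.0139 -0.0124]
0.159 23 [-0.015  -0.0122 -0.0113]
0.162 3 
w 108 [ 0.      0.0946 -0.0547]
w 114 [-0.      0.0917 -0.0582]
w 120 [-0.      0.0887 -0.0622]
w 126 [-0.0003  0.0856 -0.066 ]
w 132 [-0.      0.0823 -0.0702]
w 138 [-0.      0.0788 -0.0687]
w 144 [-0.0081  0.0754 -0.0668]
w 150 [ 0.0003  0.0718 -0.0696]
w 156 [-0.      0.0681 -0.0743]
w 162 [-0.0004  0.0641 -0.0794]
w 168 [ 0.0006  0.06   -0.0845]
w 174 [-0.0001  0.0556 -0.09  ]
blue 184 [-0.0001  0.0475 -0.1018]
blue 196 [ 0.0003  0.037  -0.115 ]
blue 208 [ 0.0003  0.0277 -0.1161]
blue 220 [-0.0001  0.0197 -0.1101]
blue 232 [-0.0001  0.012  -0.1037]
blue 244 [ 0.0003  0.0045 -0.0979]
blue 256 [ 0.0003 -0.0027 -0.0919]
blue 268 [ 0.0002 -0.0099 -0.0864]
blue 280 [-0.      0.0066 -0.0228]
blue 292 [ 0.0003  0.0077 -0.0045]
blue 304 [0.     0.0064 0.0057]
blue 316 [0.     0.0006 0.0061]
```

```bash
python3 -m creep '[[[0,0,-3,0],[2.5,0,-3.1,0],[3.1,0,-3.9,0],[3.1,0,-3.9,0],[0,0,0,0]]]'; python3 -m creep '[[[3.1,0,-3.9,0],[0,0,0,0]]]';python3 -m creep '[[[3.1,0,-3.9,0],[0,0,0,0]]]'
```

```text
time: 12.02
tool_pos: [0.5254, 0.1507, 0.168]
ee_rot: [3.14, -0.0, 1.655]
wrist_force: [-0.5, -0.4, -2.6]
width: 0.0436
time: 12.28
tool_pos: [0.525, 0.1537, 0.1717]
ee_rot: [3.141, -0.0, 1.655]
wrist_force: [-0.7, -0.5, -2.1]
width: 0.0438
time: 12.52
tool_pos: [0.5247, 0.1568, 0.1757]
ee_rot: [3.141, -0.0, 1.655]
wrist_force: [0.5, 0.7, -2.7]
width: 0.0439
```

```bash
python3 -m creep '[[[3.1,0,-3.9,0],[0,0,0,0]]]';python3 -m creep '[[[3.1,0,-3.9,0],[0,0,0,0]]]';python3 -m creep '[[[3.1,0,-3.9,0],[0,0,0,0]]]'; python3 - <<'E'
from m import *
s=snap('side','i');w=snap('scene','isc')
a=cv2.resize(s['color'][100:280,130:330],(440,400),interpolation=2);b=cv2.resize(w['color'][140:340,400:580],(360,400),interpolation=2)
cv2.imwrite('pics/c4.png',np.hstack([a,b])[:,:,::-1]);o=get_obs();print(o['tool_pos'],o['wrist_force'],o['wrist_torque'])
E
```

```text
time: 12.78
tool_pos: [0.5245, 0.1599, 0.1796]
ee_rot: [3.141, -0.0, 1.655]
wrist_force: [-0.9, 0.1, -2.9]
width: 0.0438
time: 13.02
tool_pos: [0.5243, 0.163, 0.1835]
ee_rot: [3.141, -0.0, 1.655]
wrist_force: [-0.2, -0.4, -2.4]
width: 0.0436
time: 13.28
tool_pos: [0.524, 0.1661, 0.1874]
ee_rot: [3.141, -0.0, 1.655]
wrist_force: [-0.7, -0.3, -2.2]
width: 0.0435
[0.5238 0.1658 0.187 ] [ 0.0054  0.3101 -2.5996] [-0.1009 -0.0443 -0.0206]
```

View pics/c4.png

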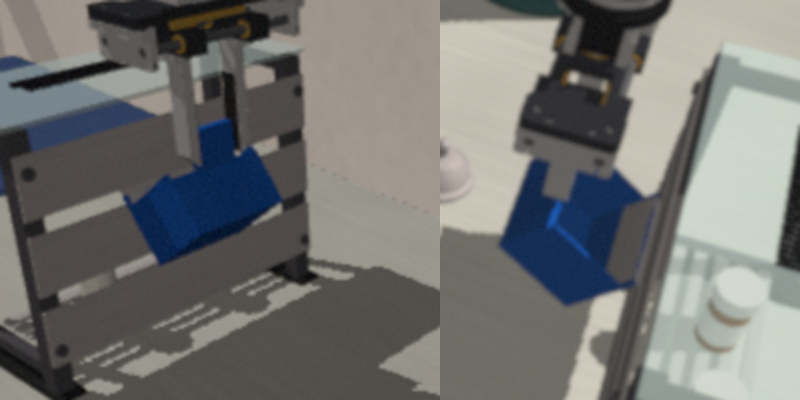

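The picture shows the lip fed into the upper groove, no steel left visible in front of the slats, and no contact force so far. I go a bit further in and up, then loosen slightly and turn down along the arc.

```bash
python3 -m creep '[[[1.5,0,-2,0],[1.5,0,-1,0],[1.5,0,0,0],[0,0,0,0]]]'; python3 -m creep '[[[-0.5,0,2,0],[-0.5,0,2,0],[-0.5,0,2,0],[0,0,0,0]]]';  python3 tilt.py j wrist scene
```

```text
time: 13.88
tool_pos: [0.5234, 0.1704, 0.1899]
ee_rot: [3.141, 0.0, 1.655]
wrist_force: [0.3, -0.4, -2.4]
width: 0.0436
time: 14.38
tool_pos: [0.5234, 0.1686, 0.1835]
ee_rot: [-3.141, 0.0, 1.654]
wrist_force: [-0.6, 0.1, -2.5]
width: 0.0436
t 14.375 T [0.5234 0.1686 0.1835] G [0.5234 0.1686 0.2445] yaw 4.7914397173570835 F [-0.6473  0.1454 -2.5369] M [-0.0427  0.0257 -0.0168] w 0.04355428970970668
wrist blue 20453
 hanger n 41445 tilt deg (front up +) 20.840796 y/z range [[0.05698899350250855, -0.08860109445778969], [0.09961057840129679, 0.023346197394031043], [0.1211311222912402, 0.025101802959495448]]
 rim -1 [(0, -29), (8, -27), (16, -29), (24, -36), (32, -43), (40, -50), (48, -56), (56, -62), (64, -68), (72, -66), (80, -66)]
 rim 1 [(0, -29), (8, -27), (16, -30), (24, -35), (32, -43), (40, -49), (48, -56), (56, -62), (64, -68), (72, -65), (80, -66)]
scene blue 2771
 hanger n 2536 tilt deg (front up +) 22.283434 y/z range [[0.056516639462892954, -0.09011885826134097], [0.09229008275900046, 0.022853265662935746], [0.12913011210770559, 0.02643256413797695]]
 rim -1 [(8, -70), (16, -68), (24, -67), (32, -68), (40, -56), (48, -59), (56, -65), (64, -73)]
 rim 1 [(0, -27), (8, -26), (16, -29), (24, -35), (32, -41), (40, -48), (48, -56), (56, -61), (64, -68), (72, -65)]
```

```bash
python3 -m creep '[[[0,0,2,0],[0,0,0,0]]]';  python3 -m creep '[[[0,0,2,0],[0,0,0,0]]]'; python3 -m creep '[[[-0.5,0,2,0],[0,0,0,0]]]'; python3 tilt.py k wrist|grep -v hanger
```

```text
time: 14.72
tool_pos: [0.5238, 0.1687, 0.1828]
ee_rot: [3.14, 0.0, 1.654]
wrist_force: [-1.2, -2.6, 0.8]
width: 0.0433
time: 14.98
tool_pos: [0.5242, 0.1679, 0.1816]
ee_rot: [3.139, 0.001, 1.654]
wrist_force: [-1.3, -4.4, 4.2]
width: 0.0436
time: 15.22
tool_pos: [0.5246, 0.1672, 0.1796]
ee_rot: [3.138, 0.002, 1.653]
wrist_force: [-0.0, -4.9, 4.8]
width: 0.0438
t 15.225 T [0.5246 0.1672 0.1796] G [0.5246 0.1672 0.2406] yaw 4.734235327306749 F [-0.0144 -4.8817  4.7616] M [-0.5561  0.1337  0.0441] w 0.04376229361572756
wrist blue 21564
 rim -1 [(0, -29), (8, -26), (16, -29), (24, -35), (32, -41), (40, -46), (48, -53), (56, -59), (64, -65), (72, -65), (80, -63)]
 rim 1 [(0, -29), (8, -26), (16, -29), (24, -35), (32, -41), (40, -47), (48, -52), (56, -59), (64, -63), (72, -68), (80, -62)]
```

```bash
python3 -m creep '[[[-1,0,1,0],[0,0,0,0]]]' 0.464; python3 -m creep '[[[-1.5,0,2.5,0],[-1.2,0,2.5,0],[0,0,0,0]]]';  python3 tilt.py l wrist|grep -v hanger
```

```text
time: 15.52
tool_pos: [0.5245, 0.1669, 0.1781]
ee_rot: [3.139, 0.0, 1.654]
wrist_force: [0.4, 0.7, -1.0]
width: 0.0442
time: 15.9
tool_pos: [0.5236, 0.1649, 0.1708]
ee_rot: [-3.14, -0.0, 1.655]
wrist_force: [1.6, 1.0, -2.3]
width: 0.044
t 15.9 T [0.5236 0.1649 0.1708] G [0.5236 0.1649 0.2318] yaw 4.814754259396854 F [ 1.5821  0.9991 -2.2846] M [ 0.1947 -0.0862 -0.0063] w 0.04402377877364488
wrist blue 23892
 rim -1 [(0, -31), (8, -26), (16, -27), (24, -32), (32, -37), (40, -41), (48, -46), (56, -52), (64, -56), (72, -61), (80, -56)]
 rim 1 [(0, -29), (8, -25), (16, -27), (24, -32), (32, -36), (40, -42), (48, -47), (56, -52), (64, -57), (72, -61), (80, -56)]
```

```bash
python3 -m creep '[[[-2.3,0,3.8,0],[-2.3,0,3.8,0],[-2,0,3.8,0],[-2,0,3.8,0],[0,0,0,0]]]'; python3 tilt.py n wrist|grep -v hanger
```

```text
time: 16.58
tool_pos: [0.5244, 0.1557, 0.1562]
ee_rot: [-3.141, 0.0, 1.654]
wrist_force: [0.1, 0.3, -1.5]
width: 0.044
t 16.575 T [0.5244 0.1557 0.1562] G [0.5244 0.1557 0.2172] yaw 4.7784399798053325 F [ 0.0645  0.2912 -1.4711] M [ 0.14   -0.0359 -0.0125] w 0.043953169348391
wrist blue 28376
 rim -1 [(0, -57), (8, -28), (16, -24), (24, -27), (32, -30), (40, -33), (48, -36), (56, -40), (64, -42), (72, -46), (80, -49), (88, -42), (96, -43)]
 rim 1 [(0, -58), (8, -28), (16, -25), (24, -26), (32, -30), (40, -32), (48, -36), (56, -39), (64, -42), (72, -46), (80, -49), (88, -41), (96, -42)]
```

```bash
python3 -m creep '[[[-1.7,0,4,0],[-1.7,0,4,0],[-1.3,0,4.1,0],[-1.3,0,4.2,0],[0,0,0,0]]]'; python3 tilt.py p wrist|grep -v hanger; python3 -m creep '[[[-0.9,0,4.2,0],[-0.9,0,4.2,0],[0,0,0,0]]]'; python3 tilt.py q wrist|grep -v hanger
```

```text
time: 17.25
tool_pos: [0.525, 0.1496, 0.1399]
ee_rot: [-3.141, 0.001, 1.654]
wrist_force: [0.4, -0.6, -2.2]
width: 0.0439
t 17.25 T [0.525  0.1496 0.1399] G [0.525  0.1496 0.2009] yaw 4.7742526074863285 F [ 0.351  -0.5661 -2.2066] M [-0.0562  0.0161 -0.0467] w 0.04387941923508777
wrist blue 31814
 rim -1 [(8, -76), (16, -22), (24, -23), (32, -24), (40, -25), (48, -28), (56, -29), (64, -31), (72, -33), (80, -34), (88, -37), (96, -26)]
 rim 1 [(8, -53), (16, -21), (24, -23), (32, -24), (40, -26), (48, -27), (56, -29), (64, -31), (72, -33), (80, -35), (88, -36), (96, -27)]
time: 17.68
tool_pos: [0.5252, 0.1481, 0.1315]
ee_rot: [-3.141, 0.0, 1.654]
wrist_force: [-0.1, -1.2, -0.6]
width: 0.0439
t 17.675 T [0.5252 0.1481 0.1315] G [0.5252 0.1481 0.1925] yaw 4.785482603091517 F [-0.1103 -1.1654 -0.5899] M [-0.0622 -0.0537 -0.0111] w 0.04387377508704957
wrist blue 34145
 rim -1 [(16, -20), (24, -21), (32, -22), (40, -23), (48, -24), (56, -25), (64, -25), (72, -27), (80, -28), (88, -29), (96, -18)]
 rim 1 [(16, -21), (24, -20), (32, -21), (40, -21), (48, -24), (56, -25), (64, -26), (72, -27), (80, -28), (88, -29), (96, -18)]
```

```bash
python3 -m creep '[[[-0.5,0,3.5,0],[-0.4,0,3.4,0],[0,0,0,0]]]';python3 -m creep '[[[0,0,2,0],[0,0,0,0]]]'; python3 tilt.py r wrist|grep -v hanger; python3 -m creep '[[[0,0,1.5,0],[0,0,0,0]]]'; python3 tilt.py s wrist|grep -v hanger
```

```text
time: 18.1
tool_pos: [0.5253, 0.1473, 0.1247]
ee_rot: [-3.141, 0.0, 1.654]
wrist_force: [-0.3, -0.2, -0.3]
width: 0.0437
time: 18.35
tool_pos: [0.5253, 0.1472, 0.123]
ee_rot: [-3.142, 0.0, 1.654]
wrist_force: [-0.4, -1.5, -0.7]
width: 0.0439
t 18.35 T [0.5253 0.1472 0.123 ] G [0.5253 0.1472 0.184 ] yaw 4.791616506162846 F [-0.4227 -1.4864 -0.7081] M [-0.112  -0.0483 -0.0095] w 0.043876105812876334
wrist blue 36447
 rim -1 [(16, -20), (24, -19), (32, -19), (40, -19), (48, -20), (56, -20), (64, -21), (72, -21), (80, -22), (88, -21), (96, -10), (104, -11)]
 rim 1 [(16, -21), (24, -19), (32, -19), (40, -20), (48, -20), (56, -20), (64, -20), (72, -21), (80, -21), (88, -22), (96, -10), (104, -11)]
time: 18.65
tool_pos: [0.5253, 0.1473, 0.1215]
ee_rot: [3.142, 0.0, 1.655]
wrist_force: [1.3, -1.1, -0.6]
width: 0.0437
t 18.65 T [0.5253 0.1473 0.1215] G [0.5253 0.1473 0.1825] yaw 4.796142943665415 F [ 1.2687 -1.0933 -0.5568] M [-0.1569 -0.0285  0.0165] w 0.04373294010655819
wrist blue 36818
 rim -1 [(16, -25), (24, -19), (32, -19), (40, -19), (48, -19), (56, -19), (64, -20), (72, -20), (80, -20), (88, -21), (96, -9), (104, -10)]
 rim 1 [(16, -21), (24, -19), (32, -19), (40, -19), (48, -19), (56, -20), (64, -20), (72, -19), (80, -20), (88, -20), (96, -9), (104, -9)]
```

```bash
python3 -m creep '[[[0.3,0,1.5,0],[0,0,0,0]]]';python3 -m creep '[[[0.5,0,1.5,0],[0,0,0,0]]]'; python3 tilt.py t wrist side|grep -v hanger
```

```text
time: 18.95
tool_pos: [0.5254, 0.1476, 0.12]
ee_rot: [3.141, 0.0, 1.654]
wrist_force: [-0.0, -1.0, 0.3]
width: 0.0438
time: 19.2
tool_pos: [0.5255, 0.1476, 0.1185]
ee_rot: [3.141, 0.001, 1.654]
wrist_force: [0.2, -3.8, 0.0]
width: 0.0441
t 19.2 T [0.5255 0.1476 0.1185] G [0.5255 0.1476 0.1795] yaw 4.781203207006255 F [ 0.2209 -3.7968  0.0429] M [-0.5038 -0.1973  0.0126] w 0.044106695579226404
wrist blue 37712
 rim -1 [(16, -24), (24, -18), (32, -18), (40, -18), (48, -18), (56, -18), (64, -18), (72, -18), (80, -18), (88, -17), (96, -6), (104, -6)]
 rim 1 [(16, -24), (24, -18), (32, -18), (40, -18), (48, -18), (56, -18), (64, -18), (72, -17), (80, -18), (88, -18), (96, -6), (104, -6)]
side blue 1798
 rim -1 [(16, -18), (24, -18), (32, -19), (40, -19), (48, -18), (56, -18), (64, -19), (72, -18), (80, -18), (88, -18), (96, -7), (104, -24)]
 rim 1 [(16, -37), (56, -20), (64, -19), (72, -20), (80, -21)]
```

```bash
python3 -m creep '[[[0.5,0,1.5,0],[0,0,0,0],[0,0,0,0]]]';python3 -m creep '[[[0.3,0,1,0],[0,0,0,0],[0,0,0,0]]]'; python3 tilt.py u wrist side scene|grep -v hanger; python3 -c "
import cv2,numpy as np
a=cv2.imread('pics/uside.png');b=cv2.imread('pics/uscene.png');c=cv2.imread('pics/uwrist.png')
cv2.imwrite('pics/c5.png',np.hstack([cv2.resize(a[110:270,150:310],(270,400),interpolation=2),cv2.resize(b[150:330,410:570],(265,400),interpolation=2),cv2.resize(c[0:360,200:450],(265,400))]))"
```

```text
time: 19.68
tool_pos: [0.5256, 0.1474, 0.1179]
ee_rot: [3.141, 0.002, 1.654]
wrist_force: [-0.3, -5.8, 2.2]
width: 0.044
time: 20.05
tool_pos: [0.5256, 0.1472, 0.1174]
ee_rot: [3.14, 0.003, 1.654]
wrist_force: [-1.2, -6.6, 3.8]
width: 0.0439
t 20.05 T [0.5256 0.1472 0.1174] G [0.5256 0.1472 0.1784] yaw 4.742877027786471 F [-1.2202 -6.6173  3.8063] M [-1.119   0.0964  0.0287] w 0.04386129131298461
wrist blue 38069
 rim -1 [(16, -24), (24, -18), (32, -17), (40, -18), (48, -18), (56, -17), (64, -17), (72, -17), (80, -17), (88, -17), (96, -5), (104, -5)]
 rim 1 [(16, -24), (24, -18), (32, -17), (40, -18), (48, -17), (56, -17), (64, -17), (72, -17), (80, -17), (88, -17), (96, -5), (104, -5)]
side blue 1799
 rim -1 [(16, -17), (24, -19), (32, -18), (40, -18), (48, -17), (56, -18), (64, -18), (72, -18), (80, -17), (88, -17), (96, -7), (104, -21)]
 rim 1 [(16, -38), (48, -18), (56, -18), (64, -18), (72, -17)]
scene blue 2990
 rim -1 [(32, -23), (40, -19), (48, -20), (56, -19), (64, -18), (72, -19), (80, -19), (88, -21), (96, -21)]
 rim 1 [(24, -17), (32, -17), (40, -17), (48, -17), (56, -18), (64, -17), (72, -17), (80, -16), (88, -16), (96, -17), (104, -14)]
```

View pics/c5.png

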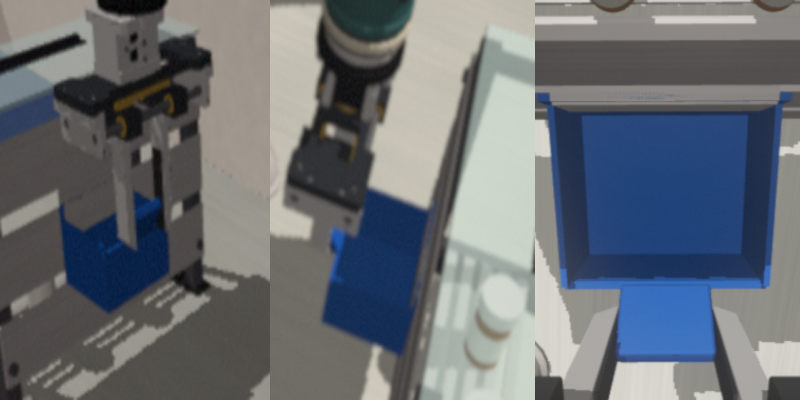

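The bin is level with its back on the slats. Both the downward (+3.8 N) and inward (−6.6 N) reactions now build without motion, so it is at its stop. I ease the load off, then open.

```bash
python3 -m creep '[[[-0.6,0,-1.2,0],[0,0,0,0],[0,0,0,0]]]'; python3 -m creep '[[[0,0,0,0],[0,0,0,0],[0,0,0,0],[0,0,0,0]]]' 0.62; python3 tilt.py v wrist|grep -v hanger
```

```text
time: 20.58
tool_pos: [0.5256, 0.1475, 0.1179]
ee_rot: [3.141, 0.002, 1.654]
wrist_force: [0.3, -4.7, 2.7]
width: 0.0438
time: 21.08
tool_pos: [0.5251, 0.1487, 0.1171]
ee_rot: [-3.141, -0.0, 1.655]
wrist_force: [0.1, 0.4, 1.0]
width: 0.0582
t 21.075 T [0.5251 0.1487 0.1171] G [0.5251 0.1487 0.1781] yaw 4.820614528930954 F [0.1338 0.3938 0.9952] M [-0.0159 -0.0486 -0.0039] w 0.05823803562022236
wrist blue 37560
 rim -1 [(16, -19), (24, -18), (32, -18), (40, -18), (48, -17), (56, -18), (64, -18), (72, -17), (80, -17), (88, -17), (96, -5)]
 rim 1 [(16, -19), (24, -18), (32, -18), (40, -18), (48, -17), (56, -17), (64, -17), (72, -17), (80, -17), (88, -17), (96, -4)]
```

```bash
python3 -m creep '[[[0,0,-6,0],[0,0,-12,0],[0,0,-18,0],[0,0,-20,0],[-20,0,-10,0],[-35,0,0,0],[-35,0,0,0],[-15,0,0,0]]]';python3 -m creep '[[[0,0,0,0],[0,0,0,0],[0,0,0,0],[0,0,0,0]]]'
python3 - <<'E'
from m import *
for t in ('A',):
  for n in ('side','scene','wrist'): snap(n,'z'+n)
a,b,w=load('zside'),load('zscene'),load('zwrist')
cv2.imwrite('pics/c6.png',np.hstack([cv2.resize(a['color'][110:270,150:310],(400,400),interpolation=2),cv2.resize(b['color'],(533,400))[:,133:]])[:,:,::-1])
for s,n in ((a,'side'),(b,'scene'),(w,'wrist')):
    P=pts(s);hsv=cv2.cvtColor(s['color'],cv2.COLOR_RGB2HSV);yr=(P[...,1]-.0837*P[...,0]-.2036)*.9965
    m=(hsv[...,0]>105)&(hsv[...,0]<126)&(hsv[...,1]>120)&(P[...,0]>.44)&(P[...,0]<.62)&(yr>-.13)&(yr<.02)&(P[...,2]>.06)&(P[...,2]<.25)
    q=np.c_[P[m][:,0],yr[m],P[m][:,2]];print(n,len(q),np.percentile(q,[1,50,99],axis=0).round(4).tolist())
    for y in (-.08,-.06,-.04,-.02,-.008):
        k=abs(q[:,1]-y)<.004
        if k.sum()>5: print(' ',y,'rim z',np.percentile(q[k,2],98).round(4),end='')
    print()
# bystander shift in scene vs start
d=cv2.absdiff(cv2.cvtColor(load('scene0')['color'],7),cv2.cvtColor(b['color'],7))
for nm,(x0,y0,x1,y1) in dict(bowl=(255,298,328,360),bell=(383,208,420,240),case=(158,252,244,325)).items(): print(nm,'mean diff',d[y0:y1,x0:x1].mean().round(2),'frac>40',(d[y0:y1,x0:x1]>40).mean().round(3))
E
```

```text
time: 22.12
tool_pos: [0.5341, 0.0412, 0.1837]
ee_rot: [3.141, 0.0, 1.652]
wrist_force: [-0.4, 0.2, 1.4]
width: 0.0583
time: 22.62
tool_pos: [0.534, 0.0445, 0.1833]
ee_rot: [3.142, -0.0, 1.656]
wrist_force: [-0.4, -0.7, 0.7]
width: 0.0578
side 2053 [[0.4699, -0.1084, 0.1016], [0.5098, -0.0822, 0.1334], [0.5724, -0.0007, 0.1827]]
  -0.08 rim z 0.1572  -0.06 rim z 0.1591  -0.04 rim z 0.1602  -0.02 rim z 0.1592  -0.008 rim z 0.1597
scene 3459 [[0.4687, -0.1006, 0.1001], [0.5105, -0.0443, 0.1235], [0.5731, -0.001, 0.1833]]
  -0.08 rim z 0.1631  -0.06 rim z 0.1587  -0.04 rim z 0.1591  -0.02 rim z 0.1611  -0.008 rim z 0.1601
wrist 15010 [[0.4735, -0.106, 0.1004], [0.5232, -0.06, 0.1032], [0.571, -0.0295, 0.1837]]
  -0.08 rim z 0.1616  -0.06 rim z 0.1593  -0.04 rim z 0.1343
bowl mean diff 1.37 frac>40 0.003
bell mean diff 5.94 frac>40 0.051
case mean diff 12.4 frac>40 0.104
```

View pics/c6.png

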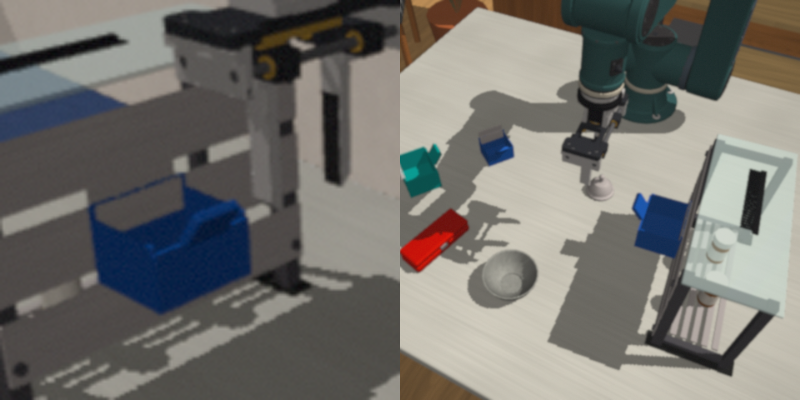

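```bash
python3 - <<'E'
from m import *
for n in ('scene0','zscene','side0','zside'):
    m,st,c=comps(load(n),(0,180,60),(5,255,255),1)[0];print(n,'case',st[:4],c.round(1))
print(get_obs()['wrist_force'],get_obs()['time']);print(ticket.close_job())
E
```

```text
scene0 case [160 252  81  73] [199.7 287.8]
zscene case [160 252  81  73] [199.9 287.8]
side0 case [406 279  80  55] [444.6 304.3]
zside case [406 279  80  55] [444.4 304.3]
[ 0.4242 -0.6413  0.6091] 22.775
the job is handed in; nothing more can be done
None
```

The blue bin is hanging on the rack, and I handed the job in at 22.8 s of the 69 s allowed. No verdict comes back.

**What I did:**
- I gripped the larger blue bin across the sides of its front grip.
- I let it swing to about 38° front-up by loosening the grip slightly, with its rear edge just off the table.
- I fed the lip up behind the top slat without touching anything, then turned the bin down in small steps, following the forces.
- I pressed it home lightly, to about 7 N inward and 4 N downward. It stopped moving, so I eased off part of that load, opened the gripper and backed away.

**Last checks after release:**
- **Level:** the rims sit at about z 0.160 from back to front, within a few mm of camera noise, and did not change on release.
- **Home:** the rear wall is within about 1 mm of the slat plane. The tongue works out at z about 0.169–0.170, and I measured the middle slat's top edge at about 0.170.
- **Lip:** none of the lip shows in front of the slats. I could not see it behind them.
- **Bystanders:** the red case is at the same pixels as at the start in both views, and the bowl's patch is unchanged. The bell's patch changed a little (5% of pixels); I put that down to shadow and did not check it further.

**What disagreed:**
- The cameras put the real fingertips about 40 mm above the reported tool position, so the first closing missed the grip and I went lower.
- Camera estimates of the lip differed from the nominal geometry by 2–4 mm; I used the side-camera values.

I viewed 10 pictures in all.

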